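# Drive a seal stone out of its clamp with the ejector rod

## Robot

A 6-joint arm with a two-finger parallel gripper is mounted at the origin on the work surface. World frame = base frame: x ahead of the robot, y to its left, z up, the work surface at z = 0. Lengths are in mm, angles in rad, forces in N, time in s.
With the tool pointing down it reaches from about 350 to 875 mm from the base axis. Payload 4.2 kg.
Tool frame: the origin (TCP) lies at the very end of the fingers, on their centre line; the grasp point (between the pads) lies 19 mm behind it; z points along the fingers, y is the line along which they close (so a half turn about z gives the same grasp; the last joint's range is limited). The gripper opens to 85 mm and grips with 20 to 120 N. Pads are 22 mm wide; open, the fingers measure 114 mm over their backs; the gripper's body (76 mm by 85 mm) begins 54 mm behind the grasp point. The pads swing forward as they close: fully open they stand 13 mm farther back than shut.
Start: joints at [-1.043, 0.385, 0.008, 0, -1.194, -0.259], TCP at [166.001, -602.53, 231.312] pointing down, gripper open.
Joint ranges: [-3.14, 3.14], [-1.21, 2.06], [-1.07, 1.41], [-3.16, 2.05], [-2.99, -0.16], [-3.1, 3.1]. Speed limits (rad/s): [2.79, 2.79, 3.14, 3.14, 3.14, 3.14].

## Interface

Orientations are given as a unit quaternion [x, y, z, w].
In Python, from bench import arm, viewer gives the robot as it stands. The module is installed in compiled form; this text tells all that it offers.
- The arm moves only by the shell command python3 -m jog FILE [OPENING], which reads ROWS from the file FILE. ROWS is one flat JSON list of numbers that holds 1 to 10 rows one after another, with no inner brackets; each row has 6 numbers: dx, dy, dz in mm, then a rotation vector rx, ry, rz in rad; each row is the pose to reach, as a shift and turn from the pose commanded when the command began, along the tool's axes at that moment; what a row does not reach only later rows make up. A row lasts 1/10 s, in which the tool goes at most 50 mm and 0.15 rad, less where a joint would pass 70% of its speed; a pose out of reach is approached as far as the arm can. OPENING is the finger opening in mm, set as the command begins (- or left out keeps the last). The fingers move at their own pace and stop on an object; the grip force is fixed at half the most. Time passes only in rows, so rows that do not move let the fingers close. It prints the time, the measured TCP pose, the force, the opening and the grip force at its end. Input that does not fit is refused with a message, and nothing moves.
- arm.read_state(): the state, without advancing time (a new reading comes with each control period).
- viewer.get_image(name): name is "scene" or "side" or "wrist"; returns (picture, depth): 480x640x3 uint8, blue, green, red; 480x640 float32, mm along the optical axis (not along the pixel's ray), 0 where there is no reading.
- viewer.get_calibration(name): a dict with "K" (3x3 intrinsics, pixels), "D" ([k1, k2, p1, p2, k3] as OpenCV has them; the pictures are not rectified), "rvec" (rotation vector, rad) and "tvec" (3), from world to camera coordinates, as OpenCV has them. Camera axes: x right, y down, z forward; pixel columns grow to the right and rows downward; lengths in mm; the calibration is good to about 2 mm. A picture is of the moment at which its call begins: read the wrist's pose just before it. get_calibration takes no time and is no camera call; for the wrist camera it gives the pose at the moment of the call.
- arm.job_done(): hands the job in; it is judged then, once.
The state is a dict: "clock": time; "joints": joint angles; "joint_vel": joint speeds; "joint_efforts": joint torques, N m; "position": TCP position; "ee_rot": TCP orientation; "contact_force": force on the tool from outside, world axes, zero at the start; "wrist_torque": the same for the moment, N m; "gripper_width": finger opening in mm; "grasp_force": force on a finger pad.
Only numpy, scipy, OpenCV 4.12 (cv2) and the standard library are available. Lean on these libraries where they do the work, as an engineer would, in place of code of your own. Each camera call takes 0.05 s, during which the arm holds its last target. There are 200 camera calls.

## Task

A carved seal stone is stuck in the sprung jaws of the knock-out stand. Take the blue-handled ejector rod from its rack, feel its tip gently into the bore of the brass guide on top of the stand, and press the stone out so that it drops onto the red felt below, without ever ramming the rod against the guide or crushing the stone on the felt. Then stand the rod back in a free hole of the rack, let go, and leave everything else where it is.

Things in the scene. Friction and masses are not known exactly. Their poses are not given: they have to be found in the camera images.
- stand: Dark steel knock-out stand, fixed, on a 130 x 130 x 8 mm wooden base; origin under its centre at bench level, z up. Open to -x and +x, cheeks on both y sides. Over the origin two copper sprung jaws (closing along x) hold the stone in a well, 38 mm wide in y, running from the felt up to the guide: a brass guide plate, 44 (x) x 64 (y) x 8 mm, with a 14 mm through bore at its centre
- stand_top (a point): Stand's centre in the plane of the guide's upper face, 106 mm above the stand's origin. The guide is clamped, but its bore lies anywhere from 10 mm to the -y side to 10 mm to the +y side of this point along the stand's y (0 in x); this is not measured: find it by sight or by touching lightly along y. Over 30 N of the rod on the guide spoils it
- stand_pad (a point): Centre of the red felt's upper face under the jaws, 10 mm above the stand's origin; the felt is 126 x 126 mm, 38 mm free between the cheeks. The stone lands here and then stands upright, its top 50 mm above the stand's origin, kept by steel lips at the corners of the well
- stone: Pale green seal stone, 22 (x) x 36 (y) x 40 (z) mm, 85 g; origin at the centre of its underside, axes along the stand's. At the start upright in the jaws, underside 48 to 53 mm above the stand's origin. It slides under a push of 7 to 20 N and drops out when the rod's tip is 58 to 63 mm above the stand's origin. Over 30 N of the rod on it spoils it; touch it only with the rod
- stone_mid (a point): Centre of the stone, 20 mm above its origin; 30 mm above the stand's origin once the stone stands on the felt
- rod: Ejector rod with a blue handle, upright in a rack hole, 120 g. Origin at the centre of its lower tip, z up along it. Steel shank 12 mm in diameter, 65 mm long, 1.5 mm chamfer at the tip; collar 26 mm in diameter from 65 to 69 mm; square blue handle 16 x 16 mm (faces along the rod's x and y, turned up to 0.12 rad in the rack) up to 127 mm. The only rod long enough
- rod_tip (a point): Centre of the rod's tip (its origin)
- rod_grip (a point): Middle of the blue handle, 100 mm above the tip
- rack: Wooden rod rack, 70 (x) x 150 (y) mm, fixed; origin at the centre of its underside (bench level). Top plate, upper face at 85 mm, with two 16 mm through holes 32 mm either side of the centre along y. A rod stands with its collar on the plate: the ejector rod's tip is then 20 mm above the rack's origin. Take handles with the fingers on their +x and -x sides
- rack_hole0 (a point): Centre of the mouth of the rack hole on the -y side, in the upper face
- rack_hole1 (a point): Centre of the mouth of the rack hole on the +y side, in the upper face
- stub: Red-handled short rod in the other rack hole (bystander): as the ejector rod but with a shank of only 30 mm; origin at its tip. Like the ejector rod in the rack, its handle reaches 147 mm above the bench, so carry the rod over or around it
- seal_red: Bystander: red-brown upright seal, 26 x 26 mm, 71 mm high with a domed top; origin under its centre
- seal_pale: Bystander: cream upright seal, 24 x 24 mm, 60 mm high with a domed top; origin under its centre
- blank: Bystander: pale green stone blank lying flat, 90 x 28 x 28 mm; origin under its centre
- paste_jar: Bystander: white jar with a blue lid, 72 mm in diameter, 50 mm high; origin under its centre
- brush: Bystander: brush lying on the bench; x along its length, handle to -x
- brocade_box: Bystander: gold brocade box, 100 x 150 x 70 mm; origin under its centre
There are look-alikes about, which are no part of the job. What is shaped like the rod but turquoise is not meant.

How it is judged (in metres and radians):
On the way, in this order (a step that is already met when the one before it is completed fails the run):
1. the ejector rod is lifted clear of the rack (z of rod in the frame of rack above 0.09 m), for 0.1 s.
2. the stone is out of the jaws, on the felt, with the rod through the bore (z of stone_mid in the frame of stand below 0.036 m and horizontal distance between stone_mid and stand below 0.05 m and z of rod_tip in the frame of stand below 0.085 m and horizontal distance between rod_tip and stand below 0.018 m), for 0.1 s.
At the end, for the whole second after the job is handed in: The stone lies still on the felt (its centre under 36 mm above the stand's origin, within 50 mm of it across); the ejector rod stands still in a rack hole, collar down (tip within 6 mm of the hole's centre across, 12 to 25 mm above the rack's origin, tilt under 0.12 rad) (z of stone_mid in the frame of stand below 0.036 m and horizontal distance between stone_mid and stand below 0.05 m and linear speed of each of stone, rod below 0.02 m/s and ((horizontal distance between rod_tip and rack_hole0 below 0.006 m and z of rod in the frame of rack between 0.012 and 0.025 m) or (horizontal distance between rod_tip and rack_hole1 below 0.006 m and z of rod in the frame of rack between 0.012 and 0.025 m)) and angle between rod's own z axis and vertical below 0.12 rad); the robot touches nothing.
It fails at once if the rod is pressed on the stand or its guide with more than 30 N (contact force between rod and stand above 30 N).
It fails at once if the rod presses the stone with more than 30 N (contact force between rod and stone above 30 N).
It fails at once if the fingers touch the stone (contact force between any of the fingers, the arm and stone above 1 N).
It fails at once if a bystander is moved more than 25 mm (distance of any of stub, seal_red, seal_pale, blank, paste_jar, brush, brocade_box from where it was at the start of the episode above 0.025 m).
It also fails if it takes over 72 s, if anything falls off the work surface, if the arm or the gripper's body presses on something with over 40 N, if the wrist force passes 120 N, or if a joint passes its speed limit or range.

## Working session

There is one attempt and no reset: what is moved stays moved. The work goes in short steps, Python scripts to look and compute and a shell command to move; the robot and the scene stay as the last step left them, time stands still between calls to the robot, and variables do not carry over. Pictures are saved under pics/ and viewed, at most 10 in all, crops included, and the job is handed in when it is done.

```bash
mkdir -p pics; cat > h.py <<'E'
import numpy as np, cv2
from bench import arm, viewer
def cal(n):
    c=viewer.get_calibration(n); R=cv2.Rodrigues(np.array(c["rvec"],float))[0]
    return np.array(c["K"],float),np.array(c["D"],float),R,np.array(c["tvec"],float).ravel()
def ray(c,uv):
    K,D,R,t=c
    p=cv2.undistortPoints(np.array(uv,float).reshape(-1,1,2),K,D).reshape(-1,2)
    d=np.c_[p,np.ones(len(p))]@R
    return -R.T@t,d
def onz(c,uv,z):
    o,d=ray(c,uv); return o+d*((z-o[2])/d[:,2])[:,None]
def cloud(c,depth):
    K,D,R,t=c
    v,u=np.mgrid[0:480,0:640]
    p=cv2.undistortPoints(np.c_[u.ravel(),v.ravel()].astype(float).reshape(-1,1,2),K,D).reshape(-1,2)
    z=depth.ravel()[:,None]
    P=(np.c_[p,np.ones(len(p))]*z-t)@R
    P[z[:,0]<=0]=np.nan
    return P.reshape(480,640,3)
def snap(n):
    c=cal(n); im,d=viewer.get_image(n); return c,im,d
E
python3 - <<'E'
from h import *
for n in("scene","side","wrist"):
    c,im,d=snap(n); cv2.imwrite(f"pics/{n}0.png",im); np.savez(f"{n}0.npz",im=im,d=d)
    print(n,(-c[2].T@c[3]).round(0),c[2][2].round(2))
print(arm.read_state())
E
```

```text
scene [1435. -696.  981.] [-0.61  0.5  -0.62]
side [499. 806. 758.] [ 0.05 -0.77 -0.64]
wrist [ 101. -620.  373.] [ 0.26  0.07 -0.96]
{'clock': 0.15, 'joints': array([-1.04339312e+00,  3.85389943e-01,  6.95634107e-03, -3.28402222e-04,
       -1.19399481e+00, -2.58593422e-01]), 'joint_vel': array([-9.12554880e-05, -1.91657106e-03,  6.33393409e-03,  2.99010418e-03,
        7.45825444e-05, -5.68119303e-04]), 'joint_efforts': array([ 3.75925247e-04, -3.92679191e+01,  1.88581252e+01,  4.18856263e+00,
       -3.42879517e-03,  6.79265177e-08]), 'position': array([ 165.88365624, -602.14050503,  230.4768243 ]), 'ee_rot': array([-1.33940550e-01,  9.90989021e-01,  8.12283660e-04, -1.71515063e-04]), 'contact_force': array([ 0.15427897, -0.00806209,  0.44123499]), 'wrist_torque': array([ 0.00799841, -0.01917772,  0.00396697]), 'grasp_force': 0.0, 'gripper_width': 85.72993015041368}
```

View pics/scene0.png

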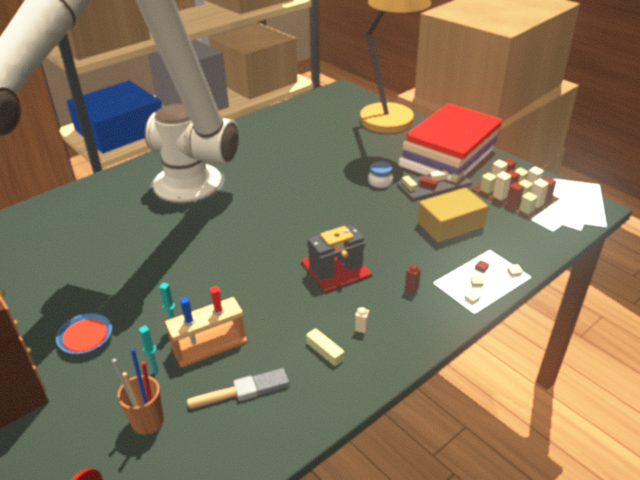

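View pics/side0.png

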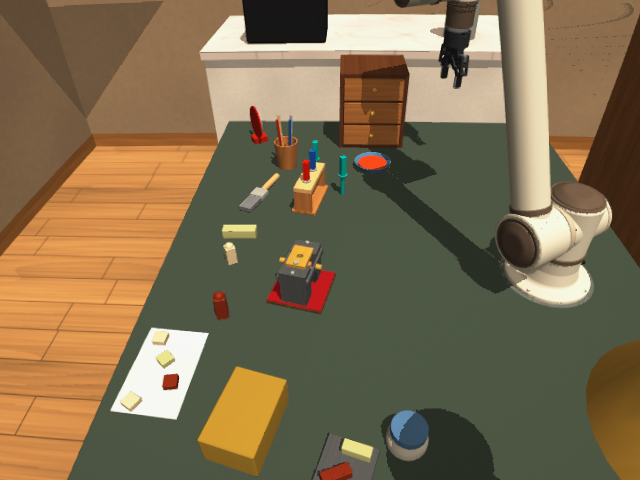

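The scene view shows the rack at about (205,330), with the blue handle at (187,308), the red one at (217,298), and turquoise look-alikes on its -x side. The stand is at (337,258). In the side view the blue handle is at (312,158), the red one at (306,170) and the brass guide at (300,258).

```bash
cat >> h.py <<'E'
def tri(c1,p1,c2,p2):
    o1,d1=ray(c1,p1);o2,d2=ray(c2,p2);d1=d1[0];d2=d2[0]
    s=np.linalg.lstsq(np.c_[d1,-d2],o2-o1,rcond=None)[0]
    a=o1+s[0]*d1;b=o2+s[1]*d2
    return (a+b)/2,np.linalg.norm(a-b)
def blob(im,lo,hi,box):
    x0,y0,x1,y1=box; h=cv2.cvtColor(im,cv2.COLOR_BGR2HSV)
    m=cv2.inRange(h,np.array(lo),np.array(hi)); k=np.zeros_like(m);k[y0:y1,x0:x1]=m[y0:y1,x0:x1]
    n,l,s,ce=cv2.connectedComponentsWithStats(k)
    i=1+np.argmax(s[1:,4]); return ce[i],s[i],l==i
E
python3 - <<'E'
from h import *
C={n:cal(n) for n in("scene","side")}; I={n:np.load(n+"0.npz") for n in C}
P={n:cloud(C[n],I[n]["d"]) for n in C}
B={"blue":((108,120,50),(125,255,255),(175,290,200,330),(303,145,318,172)),
"red":((0,150,80),(8,255,255),(208,280,228,315),(298,155,313,185)),
"brass":((15,100,90),(32,255,255),(310,220,370,262),(280,240,325,275)),
"felt":((0,150,60),(8,255,255),(295,230,380,295),(262,240,340,312)),
"wood":((8,60,60),(25,255,255),(160,300,250,365),(285,160,330,215))}
for k,(lo,hi,b1,b2) in B.items():
    r=[]
    for n,b in(("scene",b1),("side",b2)):
        ce,s,m=blob(I[n]["im"],lo,hi,b); q=P[n][m]; q=q[np.isfinite(q[:,0])]
        r.append(ce); print(k,n,ce.round(1),s,"cloud med",np.median(q,0).round(1),"p2",np.percentile(q,2,0).round(0),"p98",np.percentile(q,98,0).round(0))
        if k in("felt",):
            q2=q[abs(q[:,2]-np.median(q[:,2]))<6]; print(cv2.minAreaRect(q2[:,:2].astype(np.float32)))
        if k=="wood":
            zt=np.percentile(q[:,2],90); q2=q[abs(q[:,2]-zt)<6]; print(zt,cv2.minAreaRect(q2[:,:2].astype(np.float32)))
        if k=="brass":
            zt=np.median(q[:,2]); q2=q[abs(q[:,2]-zt)<5]; print(zt,cv2.minAreaRect(q2[:,:2].astype(np.float32)))
    print(k,"tri",tri(C["scene"],r[0],C["side"],r[1]))
E
```

```text
blue scene [185.9 308.1] [180 297  12  25 173] cloud med [ 589.7 -337.1  133.4] p2 [ 576. -343.   96.] p98 [ 594. -328.  151.]
blue side [311.8 158.5] [309 149   6  20 104] cloud med [ 583.5 -326.4  125.5] p2 [ 577. -334.   94.] p98 [ 592. -321.  148.]
blue tri (array([ 582.80464524, -332.98949068,  121.97215634]), np.float64(4.083964989483655))
red scene [215.8 297.6] [210 286  11  26 191] cloud med [ 602.8 -274.7  130.5] p2 [ 446. -282.    2.] p98 [ 607. -202.  150.]
red side [305.5 169.7] [302 160   8  21 135] cloud med [ 597.8 -264.8  122.7] p2 [ 590. -324.   88.] p98 [ 607. -259.  148.]
red tri (array([ 596.43595482, -270.35302172,  121.64427187]), np.float64(3.5065139834420043))
brass scene [335.9 235.8] [320 226  33  21 425] cloud med [588.7  65.3 106.4] p2 [459.  33.   1.] p98 [614. 172. 111.]
106.37784905530725 ((588.485595703125, 66.52853393554688), (68.09593200683594, 50.884098052978516), 77.29402160644531)
brass side [299.2 256.4] [285 245  29  25 483] cloud med [588.3  67.8 104.9] p2 [563.  28.  88.] p98 [615. 102. 108.]
104.86026884473412 ((588.477294921875, 67.95220184
[... 586 characters left out ...]
9962158203)
felt tri (array([590.71342766,  78.51761056, -23.12028593]), np.float64(13.185630532695743))
wood scene [207.4 337.1] [ 165  300   83   65 2818] cloud med [ 599.8 -304.2   12.2] p2 [ 517. -380.    0.] p98 [ 634. -234.   89.]
84.97286681272368 ((590.26025390625, -303.307373046875), (152.92018127441406, 59.092002868652344), 78.32666778564453)
wood side [309.9 191.3] [ 291  162   38   53 1263] cloud med [ 584.1 -257.8   42.1] p2 [ 550. -380.   -0.] p98 [ 632. -224.   87.]
85.17651464694859 ((590.6162109375, -301.75079345703125), (155.84048461914062, 52.068790435791016), 76.48414611816406)
wood tri (array([ 591.27530701, -304.64705513,   26.76719087]), np.float64(1.6690176207101137))
```

```bash
cat >> h.py <<'E'
from scipy.spatial.transform import Rotation as Ro
def todo(p,yang=None):
    """shift/turn in tool axes to TCP p (mm) with tool y at world angle yang (deg), tool down"""
    s=arm.read_state(); R=Ro.from_quat(s["ee_rot"])
    d=R.inv().apply(np.array(p)-s["position"])
    rv=np.zeros(3)
    if yang is not None:
        a=np.radians(yang); y=np.array([np.cos(a),np.sin(a),0]); z=np.array([0,0,-1.]); T=Ro.from_matrix(np.c_[np.cross(y,z),y,z])
        rv=(R.inv()*T).as_rotvec()
    print("todo",d.round(1),rv.round(3),"F",s["contact_force"].round(1),"t",round(s["clock"],2))
E
python3 - <<'E'
from h import *
todo((583,-333,270),167.7)
C={n:cal(n) for n in("scene","side")}; I={n:np.load(n+"0.npz") for n in C}
for n in C:
    P=cloud(C[n],I[n]["d"]); h=cv2.cvtColor(I[n]["im"],cv2.COLOR_BGR2HSV); m=cv2.inRange(h,(80,100,50),(97,255,255))
    k,l,s,ce=cv2.connectedComponentsWithStats(m)
    for i in range(1,k):
        if s[i,4]>40: print(n,ce[i].round(),np.nanmedian(P[l==i],0).round())
E
echo '[-45, 15, -15, 0, 0, -0.105, -90, 30, -30, 0, 0, -0.21, -140, 45, -40, 0, 0, -0.33, -190, 60, -40, 0, 0, -0.44, -235, 75, -40, 0, 0, -0.55, -285, 90, -40, 0, 0, -0.65, -330, 105, -40, 0, 0, -0.76, -380, 120, -40, 0, 0, -0.87, -425, 135, -40, 0, 0, -0.98, -470, 148, -40, 0, 0, -1.087]' > m.json && python3 -m jog m.json 60
```

```text
todo [-473.6  148.8  -39.3] [ 2.000e-03  1.000e-03 -1.087e+00] F [ 0.2 -0.   0.4] t 0.15
scene [167. 299.] [ 501. -338.   93.]
scene [148. 346.] [ 586. -430.   80.]
side [315. 148.] [ 578. -421.  111.]
side [342. 172.] [ 497. -330.   75.]
clock: 1.15
position: [581.2, -333.3, 271.1]
ee_rot: [-0.629, 0.777, 0.0, -0.0]
contact_force: [-0.4, -0.7, 0.3]
gripper_width: 59.9
grasp_force: 0.0
```

```bash
python3 - <<'E'
from h import *
c,im,d=snap("wrist"); cv2.imwrite("pics/w1.png",im); np.savez("w1.npz",im=im,d=d)
P=cloud(c,d)
for k,lo,hi in(("blue",(108,120,50),(125,255,255)),("red",(0,150,80),(8,255,255))):
    h=cv2.cvtColor(im,cv2.COLOR_BGR2HSV); m=cv2.inRange(h,lo,hi)
    n,l,s,ce=cv2.connectedComponentsWithStats(m)
    for i in range(1,n):
        if s[i,4]>200:
            q=P[l==i]; t=q[q[:,2]>140]; print(k,ce[i].round(),s[i],len(t),np.nanmax(q[:,2]).round(1))
            if len(t)>20: print(cv2.minAreaRect(t[:,:2].astype(np.float32)),t[:,2].mean(),t.mean(0))
E
```

```text
blue [165.  56.] [140  39  58  37 546] 309 175.2
((659.4884033203125, -481.46392822265625), (6.88421630859375, 6.971987724304199), 42.28606033325195) 162.76588277177873 [ 658.63995134 -480.68664527  162.76588277]
blue [314. 227.] [305 212  19  31 519] 355 148.9
((583.4736328125, -334.7027587890625), (14.714797973632812, 14.134336471557617), 75.9793930053711) 146.75459669910055 [ 583.46524213 -335.3742955   146.7545967 ]
red [132.  70.] [  81   54  109   32 1107] 425 175.4
((698.0115356445312, -481.4947509765625), (9.979904174804688, 7.794792652130127), 21.647945404052734) 160.9682085216573 [ 696.88340072 -481.25297825  160.96820852]
red [314. 296.] [305 276  18  40 622] 327 148.8
((597.28759765625, -272.18353271484375), (15.284441947937012, 14.188223838806152), 75.89580535888672) 146.4909044469061 [ 597.11353907 -273.45223055  146.49090445]
```

View pics/w1.png

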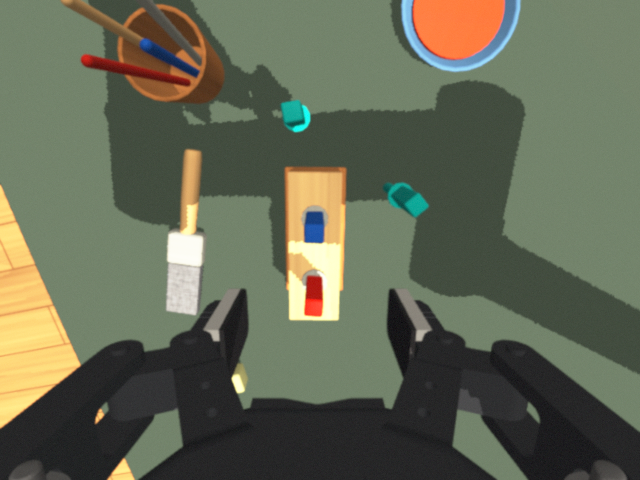

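```bash
python3 - <<'E'
from h import *
todo((583.4,-334.5,101),166.5)
E
echo '[-1.3, -2.3, 40, 0, 0, 0.026, -1.3, -2.3, 85, 0, 0, 0.026, -1.3, -2.3, 125, 0, 0, 0.026, -1.3, -2.3, 150, 0, 0, 0.026, -1.3, -2.3, 170, 0, 0, 0.026, -1.3, -2.3, 170, 0, 0, 0.026]' > m.json && python3 -m jog m.json; python3 - <<'E'
from h import *
todo((583.4,-334.5,101),166.5)
E
```

```text
todo [  5.5   2.8 168.6] [-0.002  0.001  0.034] F [ 4.1 -0.2  1.4] t 1.2
clock: 1.8
position: [579.9, -333.3, 97.1]
ee_rot: [-0.617, 0.787, 0.004, -0.002]
contact_force: [-0.2, 0.6, 0.0]
gripper_width: 59.7
grasp_force: 0.0
todo [ 0.3 -3.6 -3.9] [ 0.008  0.001 -0.006] F [-0.2  0.6  0. ] t 1.8
```

```bash
echo '[0, 0, 0, 0, 0, 0, 0, 0, 0, 0, 0, 0]' > m.json && python3 -m jog m.json; python3 - <<'E'
from h import *
todo((583.4,-334.5,101),166.5)
E
```

```text
clock: 2.0
position: [583.3, -334.7, 103.0]
ee_rot: [-0.617, 0.787, -0.001, 0.001]
contact_force: [0.8, -0.3, -0.1]
gripper_width: 59.7
grasp_force: 0.0
todo [-0.2 -0.   2. ] [-0.003 -0.001 -0.005] F [ 0.8 -0.3 -0.1] t 2.0
```

Settled on target; close and lift.

```bash
echo '[0, 0, 0, 0, 0, 0, 0, 0, 0, 0, 0, 0, 0, 0, 0, 0, 0, 0, 0, 0, 0, 0, 0, 0, 0, 0, 0, 0, 0, 0, 0, 0, 0, 0, 0, 0]' > m.json && python3 -m jog m.json 8 && echo '[0, 0, -20, 0, 0, 0, 0, 0, -45, 0, 0, 0, 0, 0, -80, 0, 0, 0, 0, 0, -110, 0, 0, 0, 0, 0, -130, 0, 0, 0, 0, 0, -130, 0, 0, 0, 0, 0, -130, 0, 0, 0]' > m.json && python3 -m jog m.json; python3 - <<'E'
from h import *
for n in("scene","wrist"):
    c,im,d=snap(n); np.savez(n+"2.npz",im=im,d=d)
    if n=="scene": cv2.imwrite("pics/s2.png",cv2.resize(im[160:400,100:420],None,fx=2,fy=2,interpolation=cv2.INTER_CUBIC))
todo((0,0,0))
E
```

```text
clock: 2.6
position: [582.6, -334.4, 102.1]
ee_rot: [-0.617, 0.787, -0.0, 0.0]
contact_force: [-0.1, 0.4, 4.5]
gripper_width: 14.9
grasp_force: 58.6
clock: 3.3
position: [581.8, -333.7, 229.9]
ee_rot: [-0.617, 0.787, 0.001, -0.0]
contact_force: [-0.2, -0.1, -2.4]
gripper_width: 15.1
grasp_force: 59.8
todo [-184.8  643.2  231.7] [0. 0. 0.] F [-0.2 -0.2 -1.6] t 3.4
```

View pics/s2.png

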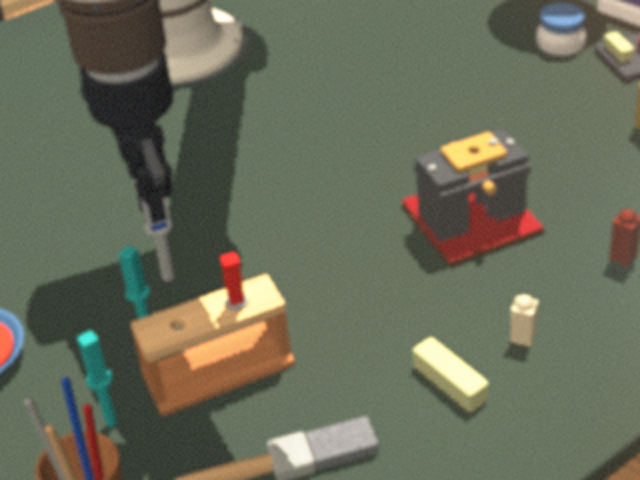

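The lifted rod's tip is at crop (167,275). It hangs upright in the fingers, and hole0 is free at (178,325). The bore shows on the guide at about (473,150). Next I'll look at it from above.

```bash
echo '[-15, 3, -30, 0, 0, 0, -60, 10, -40, 0, 0, 0, -109, 19, -40, 0, 0, 0, -158, 29, -40, 0, 0, 0, -207, 38, -40, 0, 0, 0, -256, 48, -40, 0, 0, 0, -305, 57, -40, 0, 0, 0, -354, 67, -40, 0, 0, 0, -403, 77, -40, 0, 0, 0, -445, 85, -40, 0, 0, 0]' > m.json && python3 -m jog m.json && echo '[-30, 6, 0, 0, 0, 0, -30, 6, 0, 0, 0, 0, -30, 6, 0, 0, 0, 0, -30, 6, 0, 0, 0, 0]' > m.json && python3 -m jog m.json; python3 - <<'E'
from h import *
c,im,d=snap("wrist"); cv2.imwrite("pics/w3.png",im); np.savez("w3.npz",im=im,d=d)
P=cloud(c,d)
h=cv2.cvtColor(im,cv2.COLOR_BGR2HSV); z=P[...,2]; x=P[...,0];y=P[...,1]
m=((abs(z-106)<5)&(h[...,0]>14)&(h[...,0]<33)&(h[...,1]>90)&(abs(x-588)<50)&(abs(y-67)<60)).astype(np.uint8)
q=P[m>0]; print(len(q),np.median(q[:,2]),cv2.minAreaRect(q[:,:2].astype(np.float32)))
v,u=np.nonzero(m); print(u.min(),u.max(),v.min(),v.max())
E
```

```text
clock: 4.4
position: [605.1, 120.5, 269.3]
ee_rot: [-0.617, 0.787, 0.001, -0.002]
contact_force: [0.8, -0.0, -1.0]
gripper_width: 15.1
grasp_force: 59.8
clock: 4.8
position: [607.0, 147.8, 270.3]
ee_rot: [-0.617, 0.787, 0.0, -0.001]
contact_force: [-0.9, 0.7, -1.0]
gripper_width: 15.2
grasp_force: 59.8
3858 106.28431177360451 ((588.5994873046875, 67.67938232421875), (63.297645568847656, 44.264217376708984), 76.23519897460938)
288 342 86 165
```

View pics/w3.png

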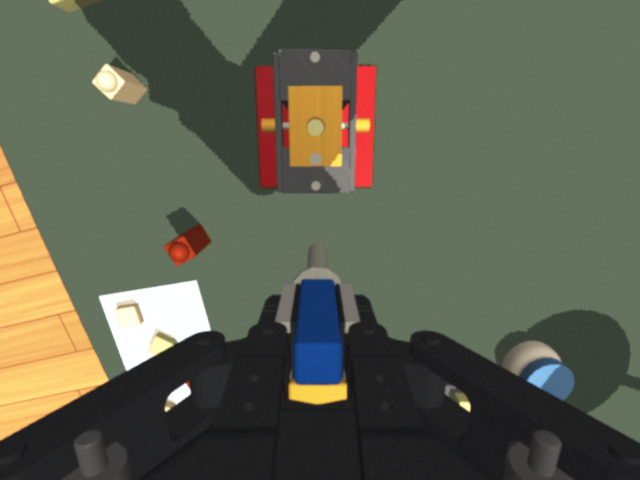

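The wrist view shows the bore at (315,127), pale green stone visible through it, and a screw at (315,158). The rod tip is at about (316,247).

```bash
python3 - <<'E'
from h import *
w=np.load("w3.npz"); im,d=w["im"],w["d"]; c=cal("wrist")
h=cv2.cvtColor(im,cv2.COLOR_BGR2HSV)
g=h[112:144,298:334]; print(g[15,:,1]); print(g[:,17,1])
m=((h[...,1]<170)).astype(np.uint8); k=np.zeros_like(m);k[114:142,300:332]=m[114:142,300:332]
n,l,s,ce=cv2.connectedComponentsWithStats(k); i=1+np.argmax(s[1:,4]); print(ce[i],s[i])
b=onz(c,[ce[i]],106.3)[0]; print("bore",b)
P=cloud(c,d)
print("stonez",np.nanmedian(P[122:132,311:320,2]))
for r in range(240,270,3):
    q=P[r,300:335]; ok=(q[:,2]>150); u=np.nonzero(ok)[0]+300
    if len(u): print(r,u.min(),u.max(),q[ok].mean(0).round(1))
a=np.radians(-13.5); ctr=np.array([588.55,67.7]); ex=np.array([np.cos(a),np.sin(a)]); ey=np.array([-ex[1],ex[0]])
print("bore in stand",(b[:2]-ctr)@ex,(b[:2]-ctr)@ey)
s=arm.read_state(); print(s["position"],s["ee_rot"])
todo((b[0],b[1],270.),166.5)
E
```

```text
[181 184 182 184 183 183 177 180 165 128 101  96  98  96  99  94  98  99
  95  96  94  97  96  94  98 111 155 182 180 184 183 178 181 184 178 180]
[179 182 182 180 183 174 136 105  99  95  97  95  96  97  95  99  96  95
  97  96  97 101 102 128 164 182 183 185 177 181 180 183]
[315.02105263 126.84912281] [306 117  19  20 285]
bore [589.00268836  67.77363987 106.3       ]
stonez 90.6405320097139
243 314 321 [605.6 142.8 191.1]
246 310 324 [606.  143.1 196.7]
249 309 325 [606.1 143.4 202.4]
252 308 326 [606.2 143.7 207.7]
255 308 326 [606.2 143.7 213.8]
258 308 326 [606.2 143.6 220.1]
261 308 327 [605.9 143.8 224.9]
264 308 327 [606.1 143.5 230.7]
267 307 328 [604.4 136.8 255.1]
bore in stand 0.4229896604370836 0.17728318927814873
[607.14765688 147.53554197 270.65720391] [-6.16435879e-01  7.87404781e-01  1.06999842e-04 -7.12003320e-04]
todo [81.8 -1.5  0.7] [ 0.001 -0.001 -0.007] F [ 1.1 -0.2 -0.5] t 4.85
```

```bash
echo '[20, 0, 0, 0, 0, 0, 50, -0.6, 0, 0, 0, 0, 75, -1.2, 0, 0, 0, 0, 82.3, -1.2, 0, 0, 0, 0, 82.3, -1.2, 30, 0, 0, 0, 82.3, -1.2, 50, 0, 0, 0, 82.3, -1.2, 62, 0, 0, 0, 82.3, -1.2, 68, 0, 0, 0, 82.3, -1.2, 68, 0, 0, 0, 82.3, -1.2, 68, 0, 0, 0]' > m.json && python3 -m jog m.json; python3 - <<'E'
from h import *
c,im,d=snap("wrist"); np.savez("w4.npz",im=im,d=d)
cv2.imwrite("pics/w4.png",cv2.resize(im[140:300,220:420],None,fx=4,fy=4,interpolation=cv2.INTER_CUBIC)[:600,:800])
todo((589,67.8,202))
P=cloud(c,d)
for r in range(200,275,4):
    q=P[r,295:340]; ok=(q[:,2]>112); u=np.nonzero(ok)[0]+295
    if len(u): print(r,u.min(),u.max(),q[ok].mean(0).round(1))
E
```

```text
clock: 5.85
position: [589.6, 68.6, 204.3]
ee_rot: [-0.617, 0.787, -0.0, 0.001]
contact_force: [1.1, -0.2, -1.0]
gripper_width: 15.5
grasp_force: 59.8
todo [1.  0.4 2.5] [0. 0. 0.] F [-0.4  0.6 -0.8] t 5.9
244 312 322 [588.6  63.9 127.1]
248 309 325 [588.8  64.6 133.8]
252 309 326 [588.5  64.8 142.1]
256 308 326 [588.8  64.8 149.6]
260 308 327 [588.5  65.  156.8]
264 308 327 [588.5  64.8 164.2]
268 306 329 [586.7  57.7 190.8]
272 300 335 [587.2  59.5 191.3]
```

View pics/w4.png

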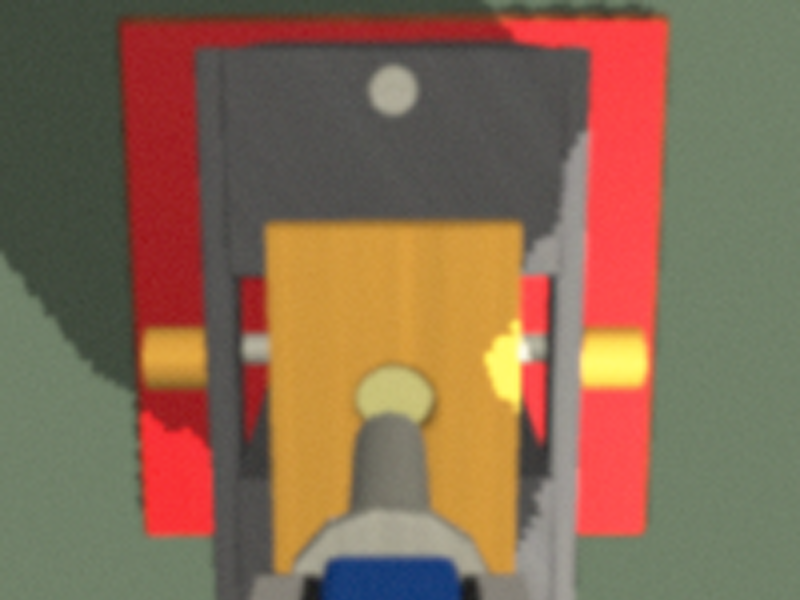

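```bash
python3 - <<'E'
from h import *
c=cal("wrist"); w=np.load("w4.npz"); im,d=w["im"],w["d"]
print(-c[2].T@c[3])
for uv in((308.9,239.5),(328.7,239.5),(318.75,231.3)): print(onz(c,[uv],106.3)[0].round(2))
P=cloud(c,d); h=cv2.cvtColor(im,cv2.COLOR_BGR2HSV)
q=P[(abs(P[...,2]-106)<5)&(h[...,1]>150)&(h[...,0]>14)&(h[...,0]<33)]; print(cv2.minAreaRect(q[:,:2].astype(np.float32)))
# shank edges -> axis through silhouettes at mid shank height
for r,z in((250,137),(258,153)):
    q=P[r,295:340]; print(r)
todo((589,67.8,200),166.5)
E
```

```text
[573.31232345   2.80227775 347.31523207]
[594.93  65.27 106.3 ]
[581.25  68.61 106.3 ]
[586.71  61.09 106.3 ]
((588.5599365234375, 67.457275390625), (64.00736999511719, 44.05058288574219), 76.63925170898438)
250
258
todo [1.  0.4 4.5] [-0.002  0.001 -0.005] F [-0.4  0.6 -0.8] t 5.9
```

Bore and tip are about 1 mm apart, so I'll correct that and feel my way down.

```bash
echo '[1.3, 0.7, 6, 0, 0, 0, 1.3, 0.7, 11, 0, 0, 0, 1.3, 0.7, 13, 0, 0, 0, 1.3, 0.7, 14.5, 0, 0, 0, 1.3, 0.7, 15.5, 0, 0, 0, 1.3, 0.7, 15.5, 0, 0, 0]' > m.json && python3 -m jog m.json
```

```text
clock: 6.5
position: [587.9, 67.5, 187.7]
ee_rot: [-0.617, 0.787, 0.0, -0.0]
contact_force: [-0.1, -0.0, 0.1]
gripper_width: 15.3
grasp_force: 59.8
```

```bash
echo '[0, 0, 0.7, 0, 0, 0, 0, 0, 1.4, 0, 0, 0, 0, 0, 2, 0, 0, 0, 0, 0, 2, 0, 0, 0]' > m.json && python3 -m jog m.json
```

```text
clock: 6.9
position: [587.8, 67.4, 185.7]
ee_rot: [-0.617, 0.787, 0.0, -0.0]
contact_force: [0.1, -0.1, -0.8]
gripper_width: 15.0
grasp_force: 59.8
```

```bash
echo '[0, 0, 0.7, 0, 0, 0, 0, 0, 1.4, 0, 0, 0, 0, 0, 2, 0, 0, 0, 0, 0, 2, 0, 0, 0]' > m.json && python3 -m jog m.json
```

```text
clock: 7.3
position: [587.8, 67.4, 183.7]
ee_rot: [-0.617, 0.787, 0.0, -0.0]
contact_force: [0.3, 0.9, -1.3]
gripper_width: 15.6
grasp_force: 59.8
```

```bash
echo '[0, 0, 0.8, 0, 0, 0, 0, 0, 1.6, 0, 0, 0, 0, 0, 2.4, 0, 0, 0, 0, 0, 3.2, 0, 0, 0, 0, 0, 4, 0, 0, 0, 0, 0, 4, 0, 0, 0]' > m.json && python3 -m jog m.json
```

```text
clock: 7.9
position: [587.8, 67.4, 179.6]
ee_rot: [-0.617, 0.787, 0.0, -0.0]
contact_force: [0.4, -0.4, -1.0]
gripper_width: 15.4
grasp_force: 59.8
```

```bash
echo '[0, 0, 0.8, 0, 0, 0, 0, 0, 1.6, 0, 0, 0, 0, 0, 2.4, 0, 0, 0, 0, 0, 3.2, 0, 0, 0, 0, 0, 3.2, 0, 0, 0]' > m.json && python3 -m jog m.json
```

```text
clock: 8.4
position: [587.8, 67.4, 176.4]
ee_rot: [-0.617, 0.787, 0.0, -0.0]
contact_force: [-0.7, 0.2, -1.7]
gripper_width: 15.0
grasp_force: 59.8
```

```bash
echo '[0, 0, 0.7, 0, 0, 0, 0, 0, 1.4, 0, 0, 0, 0, 0, 2, 0, 0, 0, 0, 0, 2, 0, 0, 0]' > m.json && python3 -m jog m.json
```

```text
clock: 8.8
position: [587.8, 67.4, 174.5]
ee_rot: [-0.617, 0.787, 0.0, -0.0]
contact_force: [0.4, 0.3, -1.3]
gripper_width: 15.0
grasp_force: 59.8
```

The tip is in the bore with no side force. Now for the stone, slowly.

```bash
echo '[0, 0, 0.5, 0, 0, 0, 0, 0, 1, 0, 0, 0, 0, 0, 1.5, 0, 0, 0, 0, 0, 2, 0, 0, 0]' > m.json && python3 -m jog m.json
```

```text
clock: 9.2
position: [587.9, 67.4, 172.6]
ee_rot: [-0.617, 0.787, 0.0, -0.0]
contact_force: [0.2, 1.0, -1.3]
gripper_width: 15.2
grasp_force: 59.8
```

```bash
echo '[0, 0, 0.5, 0, 0, 0, 0, 0, 1, 0, 0, 0, 0, 0, 1.5, 0, 0, 0, 0, 0, 2, 0, 0, 0]' > m.json && python3 -m jog m.json
```

```text
clock: 9.6
position: [588.5, 67.4, 171.8]
ee_rot: [-0.617, 0.787, -0.001, 0.001]
contact_force: [-1.6, 0.4, 5.2]
gripper_width: 15.5
grasp_force: 60.6
```

```bash
echo '[0, 0, 0.5, 0, 0, 0, 0, 0, 1, 0, 0, 0, 0, 0, 1.5, 0, 0, 0, 0, 0, 2, 0, 0, 0]' > m.json && python3 -m jog m.json
```

```text
clock: 10.0
position: [588.9, 67.5, 170.9]
ee_rot: [-0.617, 0.787, -0.001, 0.001]
contact_force: [-0.9, -0.1, 8.8]
gripper_width: 14.9
grasp_force: 61.0
```

```bash
echo '[0, 0, 0.5, 0, 0, 0, 0, 0, 1, 0, 0, 0, 0, 0, 1.5, 0, 0, 0, 0, 0, 2, 0, 0, 0]' > m.json && python3 -m jog m.json
```

```text
clock: 10.4
position: [589.0, 67.7, 169.1]
ee_rot: [-0.617, 0.787, -0.001, 0.002]
contact_force: [-1.6, -0.0, 9.0]
gripper_width: 15.1
grasp_force: 61.1
```

```bash
echo '[0, 0, 0.5, 0, 0, 0, 0, 0, 1, 0, 0, 0, 0, 0, 1.5, 0, 0, 0, 0, 0, 2, 0, 0, 0]' > m.json && python3 -m jog m.json
```

```text
clock: 10.8
position: [589.0, 67.7, 167.2]
ee_rot: [-0.617, 0.787, -0.001, 0.002]
contact_force: [-1.5, 1.0, 9.4]
gripper_width: 15.1
grasp_force: 61.1
```

```bash
echo '[0, 0, 0.5, 0, 0, 0, 0, 0, 1, 0, 0, 0, 0, 0, 1, 0, 0, 0, 0, 0, 1, 0, 0, 0]' > m.json && python3 -m jog m.json
```

```text
clock: 11.2
position: [589.0, 67.8, 166.2]
ee_rot: [-0.617, 0.787, -0.001, 0.002]
contact_force: [-2.4, 1.1, 9.7]
gripper_width: 15.6
grasp_force: 61.1
```

```bash
echo '[0, 0, 0.8, 0, 0, 0, 0, 0, 1.6, 0, 0, 0, 0, 0, 2.4, 0, 0, 0, 0, 0, 3.2, 0, 0, 0, 0, 0, 4, 0, 0, 0, 0, 0, 4.8, 0, 0, 0, 0, 0, 5.6, 0, 0, 0, 0, 0, 6.4, 0, 0, 0, 0, 0, 7.2, 0, 0, 0, 0, 0, 8, 0, 0, 0]' > m.json && python3 -m jog m.json
```

```text
clock: 12.2
position: [589.1, 67.8, 158.2]
ee_rot: [-0.617, 0.787, -0.001, 0.002]
contact_force: [-1.7, 1.0, 9.3]
gripper_width: 15.3
grasp_force: 61.2
```

```bash
echo '[0, 0, 0.8, 0, 0, 0, 0, 0, 1.6, 0, 0, 0, 0, 0, 2.4, 0, 0, 0, 0, 0, 3.2, 0, 0, 0, 0, 0, 4, 0, 0, 0, 0, 0, 4.8, 0, 0, 0, 0, 0, 5.6, 0, 0, 0, 0, 0, 6.4, 0, 0, 0, 0, 0, 7.2, 0, 0, 0, 0, 0, 8, 0, 0, 0]' > m.json && python3 -m jog m.json
```

```text
clock: 13.2
position: [589.1, 67.8, 150.2]
ee_rot: [-0.617, 0.787, -0.001, 0.002]
contact_force: [-2.7, 0.9, 9.6]
gripper_width: 15.2
grasp_force: 61.2
```

```bash
echo '[0, 0, 0.8, 0, 0, 0, 0, 0, 1.6, 0, 0, 0, 0, 0, 2.4, 0, 0, 0, 0, 0, 3, 0, 0, 0, 0, 0, 3, 0, 0, 0]' > m.json && python3 -m jog m.json
```

```text
clock: 13.7
position: [589.1, 67.8, 147.0]
ee_rot: [-0.617, 0.787, -0.001, 0.002]
contact_force: [-2.2, 0.8, 9.4]
gripper_width: 15.5
grasp_force: 61.2
```

```bash
echo '[0, 0, 0.7, 0, 0, 0, 0, 0, 1.4, 0, 0, 0, 0, 0, 2, 0, 0, 0, 0, 0, 2, 0, 0, 0]' > m.json && python3 -m jog m.json
```

```text
clock: 14.1
position: [589.1, 67.8, 145.2]
ee_rot: [-0.617, 0.787, -0.001, 0.002]
contact_force: [-1.4, 0.3, 9.2]
gripper_width: 15.2
grasp_force: 61.2
```

```bash
echo '[0, 0, 0.5, 0, 0, 0, 0, 0, 1, 0, 0, 0, 0, 0, 1, 0, 0, 0, 0, 0, 1, 0, 0, 0]' > m.json && python3 -m jog m.json
```

```text
clock: 14.5
position: [588.2, 67.7, 142.3]
ee_rot: [-0.617, 0.787, -0.0, 0.001]
contact_force: [0.1, -0.6, -2.7]
gripper_width: 15.2
grasp_force: 59.7
```

```bash
echo '[0, 0, 0.5, 0, 0, 0, 0, 0, 1, 0, 0, 0, 0, 0, 1, 0, 0, 0, 0, 0, 1, 0, 0, 0]' > m.json && python3 -m jog m.json
```

```text
clock: 14.9
position: [587.7, 67.4, 140.1]
ee_rot: [-0.617, 0.787, 0.0, -0.0]
contact_force: [0.1, -0.1, -1.3]
gripper_width: 15.3
grasp_force: 59.7
```

The force has gone, so the stone has dropped. I'll check that it stands on the felt while withdrawing the rod.

```bash
echo '[0, 0, -5, 0, 0, 0, 0, 0, -15, 0, 0, 0, 0, 0, -30, 0, 0, 0, 0, 0, -45, 0, 0, 0, 0, 0, -65, 0, 0, 0, 0, 0, -90, 0, 0, 0, 0, 0, -120, 0, 0, 0, 0, 0, -135, 0, 0, 0, 0, 0, -135, 0, 0, 0]' > m.json && python3 -m jog m.json; python3 - <<'E'
from h import *
c,im,d=snap("scene"); P=cloud(c,d)
cv2.imwrite("pics/s5.png",cv2.resize(im[200:310,280:400],None,fx=5,fy=5,interpolation=cv2.INTER_CUBIC))
h=cv2.cvtColor(im,cv2.COLOR_BGR2HSV); m=cv2.inRange(h,(20,30,60),(40,140,255)); k=np.zeros_like(m);k[235:285,310:370]=m[235:285,310:370]
q=P[k>0]; print(len(q)); 
if len(q): print(np.nanmedian(q,0),np.nanpercentile(q,[5,95],axis=0))
todo((583.4,-334.5,260),166.5)
E
```

```text
clock: 15.8
position: [589.0, 67.7, 279.6]
ee_rot: [-0.617, 0.787, -0.001, 0.003]
contact_force: [0.0, 0.5, -0.7]
gripper_width: 15.5
grasp_force: 59.8
315
[603.58304096  62.78942599  40.0408704 ] [[ 5.72461680e+02 -4.84972300e-01  8.08199332e-01]
 [ 6.51619430e+02  1.12707724e+02  1.01699575e+02]]
todo [391.6 -91.5  16.6] [-0.002  0.002 -0.005] F [ 0.7 -0.5 -2. ] t 15.85
```

View pics/s5.png

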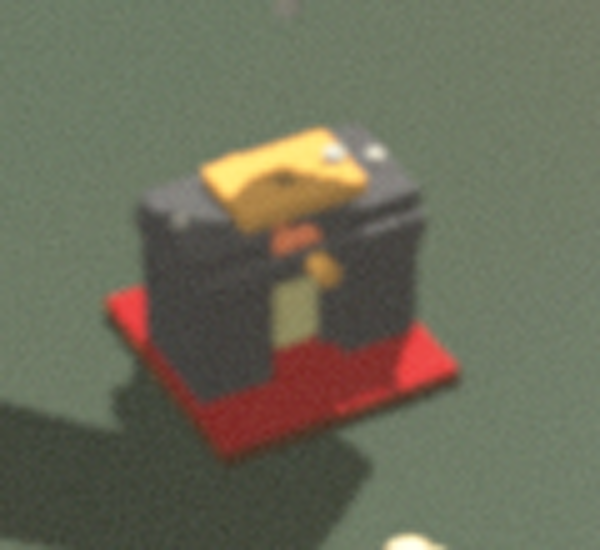

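The pale green stone stands upright on the red felt, at crop (296,315). Back to the rack, stopping short to sight the free hole.

```bash
echo '[30, -8, 0, 0, 0, 0, 75, -21, 0, 0, 0, 0, 120, -34, 0, 0, 0, 0, 165, -47, 0, 0, 0, 0, 210, -60, 0, 0, 0, 0, 255, -72, 0, 0, 0, 0, 295, -83, 0, 0, 0, 0, 309, -87, 0, 0, 0, 0, 309, -87, 0, 0, 0, 0, 309, -87, 0, 0, 0, 0]' > m.json && python3 -m jog m.json; python3 - <<'E'
from h import *
c,im,d=snap("wrist"); np.savez("w6.npz",im=im,d=d); cv2.imwrite("pics/w6.png",im)
P=cloud(c,d)
m=(abs(P[...,2]-85)<4)&(abs(P[...,0]-590)<60)&(abs(P[...,1]+303)<90); q=P[m]
print(len(q),cv2.minAreaRect(q[:,:2].astype(np.float32)))
for r in range(236,272,4):
    q=P[r,295:340]; ok=(q[:,2]>170); u=np.nonzero(ok)[0]+295
    if len(u): print(r,u.min(),u.max(),q[ok].mean(0).round(1))
todo((583,-334.5,275),166.5); print(arm.read_state()["position"])
E
```

```text
clock: 16.85
position: [598.2, -252.9, 274.4]
ee_rot: [-0.617, 0.787, 0.001, -0.0]
contact_force: [0.8, 1.2, -0.4]
gripper_width: 14.9
grasp_force: 59.8
8041 ((590.4765014648438, -302.42279052734375), (150.6060791015625, 50.11978530883789), 77.53728485107422)
244 312 322 [ 596.9 -257.5  197.2]
248 309 325 [ 597.1 -256.8  203.7]
252 308 326 [ 597.2 -256.4  211.1]
256 308 326 [ 597.2 -256.6  219.5]
260 308 326 [ 597.1 -256.7  227.3]
264 308 327 [ 596.9 -256.6  234.2]
268 306 329 [ 595.3 -263.7  260.7]
todo [83.5 -4.6 -0.2] [ 0.002  0.    -0.005] F [ 0.4  0.3 -0.9] t 16.9
[ 598.38801291 -252.29198085  274.8546997 ]
```

View pics/w6.png

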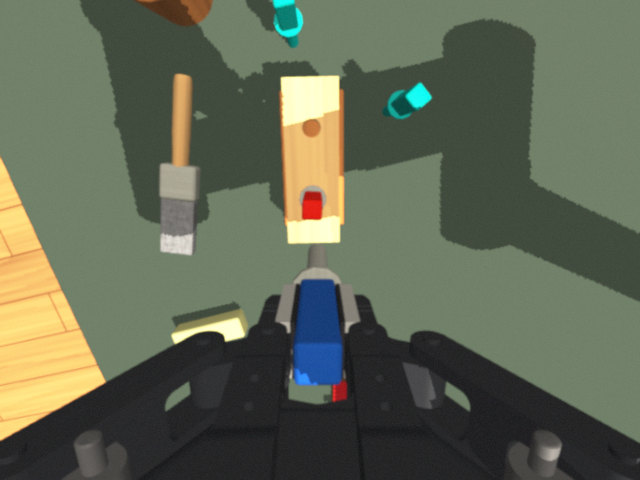

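The free hole shows at (312,128), with the red stub at (312,205).

```bash
python3 - <<'E'
from h import *
c=cal("wrist"); im=np.load("w6.npz")["im"]
g=cv2.cvtColor(im,cv2.COLOR_BGR2GRAY)[112:146,296:330]; hs=cv2.cvtColor(im,cv2.COLOR_BGR2HSV)
print(g[16]);print(g[:,16])
t=(g.max(1).mean()+g[13:19,13:19].mean())/2
m=(g<t).astype(np.uint8); n,l,s,ce=cv2.connectedComponentsWithStats(m); i=l[16,16]; print(t,ce[i],s[i])
x,y,w,h=s[i,:4]; print(onz(c,[(296+ce[i][0],112+ce[i][1]),(296+x+(w-1)/2,112+y+(h-1)/2)],85))
E
```

```text
[199 202 202 201 198 184 155 133 127 127 131 135 136 137 134 138 136 138
 137 141 140 140 140 144 163 186 196 196 189 188 188 192 195 193]
[250 250 250 251 250 247 231 162 128 135 136 137 137 138 139 137 136 137
 137 136 138 136 136 138 151 181 197 203 201 203 201 202 202 201]
177.52777777777777 [15.11267606 15.5528169 ] [  6   7  19  19 284]
[[ 583.79218556 -333.22944965   85.        ]
 [ 583.98454609 -332.87790123   85.        ]]
```

```bash
echo '[25, -1.5, 0, 0, 0, 0, 60, -3.5, 0, 0, 0, 0, 80, -4.8, 0, 0, 0, 0, 82.4, -4.8, 10, 0, 0, 0, 82.4, -4.8, 40, 0, 0, 0, 82.4, -4.8, 70, 0, 0, 0, 82.4, -4.8, 88, 0, 0, 0, 82.4, -4.8, 96, 0, 0, 0, 82.4, -4.8, 96, 0, 0, 0, 82.4, -4.8, 96, 0, 0, 0]' > m.json && python3 -m jog m.json; python3 - <<'E'
from h import *
todo((583.5,-333.7,102),166.5); print(arm.read_state()["position"])
E
```

```text
clock: 17.9
position: [584.5, -334.1, 180.8]
ee_rot: [-0.618, 0.787, -0.001, 0.0]
contact_force: [0.6, -0.3, -1.4]
gripper_width: 15.1
grasp_force: 59.8
todo [-0.1  1.2 78.8] [-0.002 -0.001 -0.004] F [ 0.6 -0.3 -1.4] t 17.9
[ 584.5130397  -334.05262463  180.81537076]
```

```bash
echo '[0, 0, 2, 0, 0, 0, 0, 0, 4, 0, 0, 0, 0, 0, 5.5, 0, 0, 0, 0, 0, 7, 0, 0, 0, 0, 0, 8.5, 0, 0, 0, 0, 0, 10, 0, 0, 0, 0, 0, 10, 0, 0, 0]' > m.json && python3 -m jog m.json
```

```text
clock: 18.6
position: [583.4, -334.5, 169.3]
ee_rot: [-0.617, 0.787, 0.0, -0.0]
contact_force: [-0.7, -0.7, -1.5]
gripper_width: 15.0
grasp_force: 59.8
```

```bash
echo '[-0.5, 0, 1.5, 0, 0, 0, -0.5, 0, 3, 0, 0, 0, -0.5, 0, 4.5, 0, 0, 0, -0.5, 0, 6, 0, 0, 0, -0.5, 0, 7.5, 0, 0, 0, -0.5, 0, 9, 0, 0, 0, -0.5, 0, 9, 0, 0, 0]' > m.json && python3 -m jog m.json
```

```text
clock: 19.3
position: [583.6, -334.0, 160.2]
ee_rot: [-0.617, 0.787, 0.0, -0.0]
contact_force: [-0.9, 0.1, -0.9]
gripper_width: 15.4
grasp_force: 59.8
```

```bash
echo '[0, 0, 5, 0, 0, 0, 0, 0, 11, 0, 0, 0, 0, 0, 18, 0, 0, 0, 0, 0, 25, 0, 0, 0, 0, 0, 32, 0, 0, 0, 0, 0, 39, 0, 0, 0, 0, 0, 45, 0, 0, 0, 0, 0, 50, 0, 0, 0, 0, 0, 53, 0, 0, 0, 0, 0, 53, 0, 0, 0]' > m.json && python3 -m jog m.json
```

```text
clock: 20.3
position: [583.5, -334.0, 107.1]
ee_rot: [-0.617, 0.787, 0.0, -0.0]
contact_force: [-1.1, 1.0, -1.2]
gripper_width: 15.2
grasp_force: 59.8
```

In the hole. Next I'll seat it gently.

```bash
echo '[0, 0, 1, 0, 0, 0, 0, 0, 2, 0, 0, 0, 0, 0, 3, 0, 0, 0, 0, 0, 4, 0, 0, 0, 0, 0, 4.5, 0, 0, 0, 0, 0, 4.5, 0, 0, 0]' > m.json && python3 -m jog m.json
```

```text
clock: 20.9
position: [583.7, -334.1, 103.0]
ee_rot: [-0.617, 0.787, 0.0, -0.0]
contact_force: [-0.0, 0.5, -1.4]
gripper_width: 15.1
grasp_force: 59.8
```

```bash
echo '[0, 0, 0.5, 0, 0, 0, 0, 0, 1, 0, 0, 0, 0, 0, 1, 0, 0, 0]' > m.json && python3 -m jog m.json
```

```text
clock: 21.2
position: [583.8, -334.1, 102.2]
ee_rot: [-0.617, 0.787, -0.0, 0.0]
contact_force: [-0.1, -0.3, -0.9]
gripper_width: 15.0
grasp_force: 60.0
```

Within about 1 mm of the seat. I'll open to 50 mm and go straight up.

```bash
echo '[0, 0, 0, 0, 0, 0, 0, 0, 0, 0, 0, 0, 0, 0, 0, 0, 0, 0, 0, 0, 0, 0, 0, 0, 0, 0, 0, 0, 0, 0, 0, 0, 0, 0, 0, 0]' > m.json && python3 -m jog m.json 50 && echo '[0, 0, -15, 0, 0, 0, 0, 0, -40, 0, 0, 0, 0, 0, -80, 0, 0, 0, 0, 0, -120, 0, 0, 0, 0, 0, -150, 0, 0, 0, 0, 0, -160, 0, 0, 0, 0, 0, -160, 0, 0, 0, 0, 0, -160, 0, 0, 0, 0, 0, -160, 0, 0, 0]' > m.json && python3 -m jog m.json; python3 - <<'E'
from h import *
C={};r={}
for n,b in(("scene",(175,285,205,335)),("side",(303,145,318,172))):
    C[n],im,d=snap(n); r[n],s,_=blob(im,(108,120,50),(125,255,255),b); print(n,r[n],s)
print(tri(C["scene"],r["scene"],C["side"],r["side"]))
c,im,d=snap("wrist"); P=cloud(c,d); ce,s,m=blob(im,(108,120,50),(125,255,255),(280,180,350,270)); q=P[m]; t=q[q[:,2]>140]
print(ce,s,cv2.minAreaRect(t[:,:2].astype(np.float32)),t[:,2].mean())
cv2.imwrite("pics/w9.png",im); todo((0,0,0))
E
```

```text
clock: 21.8
position: [583.7, -334.1, 102.1]
ee_rot: [-0.617, 0.787, -0.0, 0.0]
contact_force: [-0.2, -0.7, 0.7]
gripper_width: 49.8
grasp_force: 0.0
clock: 22.7
position: [582.9, -333.6, 259.5]
ee_rot: [-0.617, 0.787, 0.002, -0.001]
contact_force: [-0.4, 0.5, -0.8]
gripper_width: 49.8
grasp_force: 0.0
scene [186.10824742 308.2371134 ] [180 297  13  25 194]
side [311.78846154 158.64423077] [309 150   7  19 104]
(array([ 582.80428898, -332.64464117,  121.4830622 ]), np.float64(3.76614054422767))
[315.984375 231.      ] [307 215  19  32 576] ((583.5819091796875, -334.0292053222656), (14.844925880432129, 13.788313865661621), 75.8717269897461) 146.70801575174318
todo [-184.9  645.5  262.3] [0. 0. 0.] F [ 0.2 -0.3  0.2] t 22.85
```

View pics/w9.png

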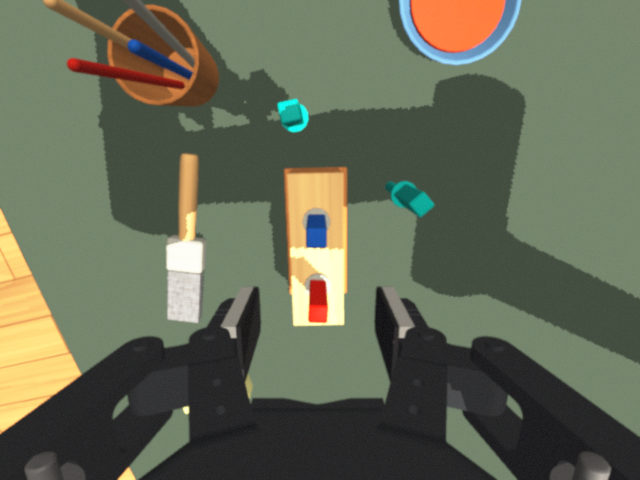

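The rod stands in its hole again at (316,231), upright and at its original height. The gripper is clear.

```bash
python3 -c "
from bench import arm
print(arm.job_done())"
```

```text
the job is handed in; nothing more can be done
None
```

I pressed the stone out onto the red felt, stood the ejector rod back in its original rack hole, let go and handed the job in at about 23 s; push readings stayed under about 10 N, and the hand-in gave no verdict.

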